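Refit a vacuum cleaner's filter cover

ROBOT

A 6-joint arm with a two-finger parallel gripper is mounted at the origin on the work surface. World frame = base frame: x ahead of the robot, y to its left, z up, the work surface at z = 0. Lengths are in mm, angles in rad, forces in N, time in s.
With the tool pointing down it reaches from about 275 to 750 mm from the base axis. Payload 10.2 kg.
Tool frame: the origin (TCP) lies on the centre line of the jaws, within the pads' length; the fingertips stand 17 mm ahead of it and the grasp point (between the pads) lies 2 mm behind it; z points along the fingers, y is the line along which they close (so a half turn about z gives the same grasp; the last joint's range is limited). The gripper opens to 85 mm and grips with 20 to 120 N. Pads are 22 mm wide; open, the fingers measure 114 mm over their backs; the gripper's body (76 mm by 85 mm) begins 54 mm behind the grasp point. The pads swing forward as they close: fully open they stand 13 mm farther back than shut.
Start: joints at [-1.391, 0.313, 1.498, -0, 1.331, -0.223], TCP at [205.786, -482.994, 248.294] pointing down, gripper open.
Joint ranges: [-2.94, 2.94], [-0.97, 2.17], [0.19, 2.56], [-1.23, 4.37], [0.02, 3.11], [-2.88, 2.88]. Speed limits (rad/s): [2.39, 2.39, 3.01, 3.14, 3.14, 3.14].

INTERFACE

Orientations are given as a unit quaternion [w, x, y, z].
In Python, from rig import ctrl gives the robot as it stands. The module is installed in compiled form; this text tells all that it offers.
- The arm moves only by the shell command python3 -m jog 'ROWS' [FORCE]. ROWS is JSON, a list of rows, each an object with "delta_pos": the shift along the world's x, y, z in mm, a list of three; "angular": the turn, a rotation vector about the world's x, y, z in rad, a list of three; "fingers": the opening, from 0 (shut) to 1 (fully open). In form: [{"delta_pos": [tx, ty, tz], "angular": [rx, ry, rz], "fingers": fingers}, ...]. A call has 1 to 10 rows; each row is the pose to reach, as a shift and turn from the pose commanded when the call began; what a row does not reach only later rows make up. A row lasts 1/8 s, in which the tool goes at most 62.5 mm and 10.7 degrees, less where a joint would pass 70% of its speed; a pose out of reach is approached as far as the arm can. A call with a gripper value outside its range is refused whole. The fingers move at their own pace and stop on an object; FORCE is the grip in N (left out, the last holds). Time passes only in rows, so rows that repeat a pose let the fingers close. It gives the time, the measured TCP pose, the force, the opening and the grip force at its end, in the units of the state.
- ctrl.sense(): the state, without advancing time (a new reading comes with each control period).
- ctrl.capture(name): name is "side" or "top" or "wrist"; returns a dict with "pixels" (480x640x3 uint8, blue, green, red), "fx", "fy", "cx", "cy" (pixels), "R" (3x3) and "t" (3): a world point X has camera coordinates R X + t. Camera axes: x right, y down, z forward; pixel columns grow to the right and rows downward; lengths in mm; the calibration is good to about 2 mm. A picture is of the moment at which its call begins. There is no depth.
- ctrl.finish_job(): hands the job in; it is judged then, once.
The state is a dict: "time_s": time; "joints": joint angles; "dq": joint speeds; "tau": joint torques, N m; "eef_pos": TCP position; "ee_rot": TCP orientation; "force": force on the tool from outside, world axes, zero at the start; "wrist_torque": the same for the moment, N m; "grip_width": opening from 0.0 (shut) to 1.0 (fully open); "grip_force": force on a finger pad.
Only numpy, scipy, OpenCV 4.12 (cv2) and the standard library are available. Lean on these libraries where they do the work, as an engineer would, in place of code of your own. Each camera call takes 0.05 s, during which the arm holds its last target. There are 200 camera calls.

TASK

On the charity shop's test bench, refit the loose filter cover of the cylinder vacuum: with the cover tilted, hook its lip right under the ledge at the wheel end of the opening, swing it down, and press the other end until the sprung catch snaps over it and the cover lies fully home and flush. The old plastic cracks, so feel your way and never push the cover against the vacuum with more than 30 N; let go at the end, and leave the other things on the bench where they are.

Things in the scene. Friction and masses are not known exactly. Their poses are not given: they have to be found in the camera images.
- vacuum: Grey cylinder vacuum, fixed, 350 long, 260 over its big rear wheels, flat deck 161 high. Origin on the bench under its middle, x to its front (hose port, carry handle), y left, z up. On the deck, on black foam, lies a filter insert: a flat flange 203 by 168 by 4 with an open well 97 wide, 141 long (x). Else above the deck: catch, pedals 8 high (x 85), handle 35 high (x 61 to 161).
- ledge (a point): On the vacuum, axes as its own: middle of the ledge's lower edge IF the flange lay right on the deck. The insert (ledge, well, catch) is clamped, but really lies 2 to 12 mm higher (foam gasket) and up to 6 off along x (slotted screws), unmeasured. Ledge: strip 4 thick, flush with the flange, at the wheel end of the well; under it a slot 6 high, 97 wide, 9 deep; the floor runs on to 26 before it.
- seat (a point): On the vacuum, axes as its own: where the cover's origin lies when home (lip at the slot's end) if the flange lay right on the deck; it shifts with the insert. Play 2.5 mm along y. It is level with the slot's floor and the seat rim round the well, 10 below the flange's top. The front wall of the well is 75 in front of it.
- cover: Loose filter cover, about 160 g, grey plastic, dark louvres, lying on its underside. Origin: centre of the panel's underside, x to its catch end, z up. Panel 130 (x) by 92 (y) by 10; the lowest 4 are 88 wide. At -x a lip 76 wide, 3 thick sticks out 10; at +x a step 88 wide, 4 thick sticks out 8, both level with the underside. Too long to lay in flat. The slot takes the lip at tilts up to 0.4 rad.
- lip (a point): On the cover, axes as its own: middle of the lower edge of the lip's tip, 75 from the cover's origin along its -x.
- fin (a point): On the cover: centre of the top of its finger fin, which is 50 long (x), 14 thick (y) and rises 28 from the middle of the panel's top; this point is 38 above the underside.
- catch (a joint): Sprung black thumb catch, 30 wide, at the front wall of the well, 11 above the flange. Value in m: 0 at rest, grows as pushed back to the front (to 0.008). Its nose reaches 6.5 mm over the well; its upper face slopes at 60 degrees: the step, pressed down, drives it back 4.5 mm (3 to 8 N down at that end); then it springs over the step and stays pressed on its end, at about 0.0015.
- nozzle: Bystander: black upholstery nozzle, 130 wide, with a stub of pipe.
- crevice: Bystander: crevice nozzle, about 210 long.
- mug: Bystander: mug.
- tumbler: Bystander: glass tumbler, 110 high.
- screwdriver: Bystander: screwdriver, 200 long.
- pepper: Bystander: wooden pepper mill, 120 high.
Things that resemble listed ones, but are neither listed nor needed, are in the scene too. Of the things like the cover, leave any that is purple; of the rest the larger one is meant.

How it is judged (in metres and radians):
On the way:
1. the cover's lip is down at the slot under the ledge while the cover is still tilted, its catch end up, by at least 3 degrees (x of lip in the frame of ledge between -0.018 and 0.003 m and y of lip in the frame of ledge between -0.012 and 0.012 m and angle between cover's own z axis and vertical above 0.052 rad and z of lip in the frame of ledge between -0.007 and 0.01 m), for 0.1 s.
At the end, for the whole second after the job is handed in: The cover lies still in the well, level within 1.4 and square within 3.4 degrees, its origin within 9 mm (x) and 4 mm (y) of the seat point and -1 to 15 mm above it (the insert's own offset included), the catch sprung back over its step and pressed on its end (reading 0.5 to 3 mm) (x of cover in the frame of seat between -0.009 and 0.009 m and y of cover in the frame of seat between -0.004 and 0.004 m and angle between cover's own z axis and vertical below 0.025 rad and angle between the x axis of cover and the x axis of vacuum, either way round below 0.06 rad and value of joint catch between 0.0005 and 0.003 m and linear speed of cover below 0.02 m/s and z of cover in the frame of seat between -0.001 and 0.015 m); the robot touches nothing.
It fails at once if the cover is pushed against the vacuum with more than 30 N (contact force between cover and vacuum above 30 N).
It fails at once if a bystander is shifted by more than 40 mm (distance of any of nozzle, crevice, mug, tumbler, screwdriver, pepper from where it was at the start of the episode above 0.04 m).
It also fails if it takes over 64 s, if anything falls off the work surface, if the arm or the gripper's body presses on something with over 40 N, if the wrist force passes 120 N, or if a joint passes its speed limit or range.

## Working session

There is one attempt and no reset: what is moved stays moved. The work goes in short steps, Python scripts to look and compute and a shell command to move; the robot and the scene stay as the last step left them, time stands still between calls to the robot, and variables do not carry over. Pictures are saved under pics/ and viewed, at most 10 in all, crops included, and the job is handed in when it is done.

```bash
mkdir -p pics; cat > h.py <<'E'
import numpy as np,cv2
from rig import ctrl
from scipy.spatial.transform import Rotation as Rn
def ray(c,u,v):
    R=np.array(c["R"]);t=np.array(c["t"]);o=-R.T@t
    d=R.T@np.array([(u-c["cx"])/c["fx"],(v-c["cy"])/c["fy"],1]);return o,d/np.linalg.norm(d)
def onz(c,u,v,z):
    o,d=ray(c,u,v);return o+d*(z-o[2])/d[2]
def proj(c,X):
    p=np.array(c["R"])@np.array(X)+np.array(c["t"]);return p[0]/p[2]*c["fx"]+c["cx"],p[1]/p[2]*c["fy"]+c["cy"]
def tri(rays):
    A=0;b=0
    for o,d in rays:
        P=np.eye(3)-np.outer(d,d);A=A+P;b=b+P@o
    return np.linalg.solve(A,b)
E
python3 - <<'E'
from h import *
import pickle
for n in("side","top"):
    c=ctrl.capture(n);cv2.imwrite(f"pics/{n}0.png",c["pixels"]);pickle.dump(c,open(n+"0.pkl","wb"))
    print(n,c["fx"],c["cx"],c["cy"],-np.array(c["R"]).T@np.array(c["t"]),np.round(c["R"],3).tolist())
s=ctrl.sense();print(s)
E
```

```text
side 566.1554044352916 328.5229531787667 237.97559138390767 [  88.92850294 1138.12915226 1172.68040018] [[-0.934, -0.356, 0.021], [-0.248, 0.606, -0.755], [0.256, -0.711, -0.655]]
top 606.226345997928 319.00215159844157 238.94175928169244 [ 347.87291181   23.2268098  1728.62672267] [[-0.013, -1.0, 0.016], [-0.997, 0.011, -0.08], [0.079, -0.017, -0.997]]
{'time_s': 0.1, 'joints': array([-1.39137250e+00,  3.13414303e-01,  1.49833502e+00, -1.51911573e-05,
        1.33099082e+00, -2.23357135e-01]), 'dq': array([ 0.00018943, -0.00054467, -0.00143856,  0.00158504, -0.00056089,
        0.00022972]), 'tau': array([ 1.95963374e-03, -4.12903011e+01, -2.60143733e+01, -1.81251453e-04,
        3.01278669e-03,  1.75550678e-06]), 'eef_pos': array([ 205.7583927 , -482.78331944,  247.79174544]), 'ee_rot': array([-5.73765679e-04,  9.79788862e-01,  2.00033641e-01,  5.22677129e-06]), 'force': array([-0.70402658,  1.15507865, -0.13259689]), 'wrist_torque': array([ 0.01217247,  0.01282929, -0.04674408]), 'grip_force': 0.0, 'grip_width': 1.0033676319363212}
```

View pics/top0.png

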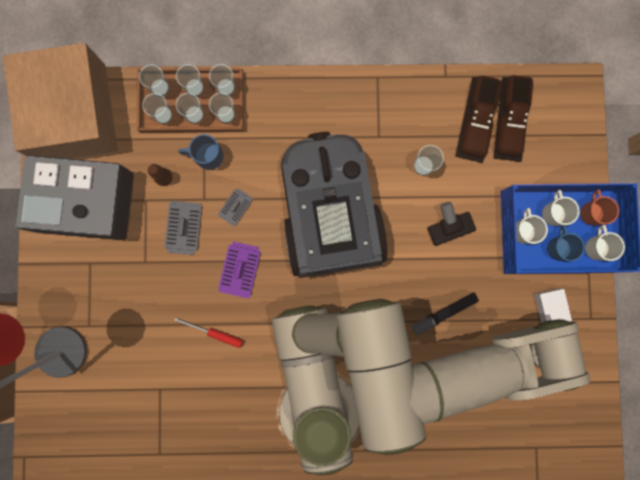

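View pics/side0.png

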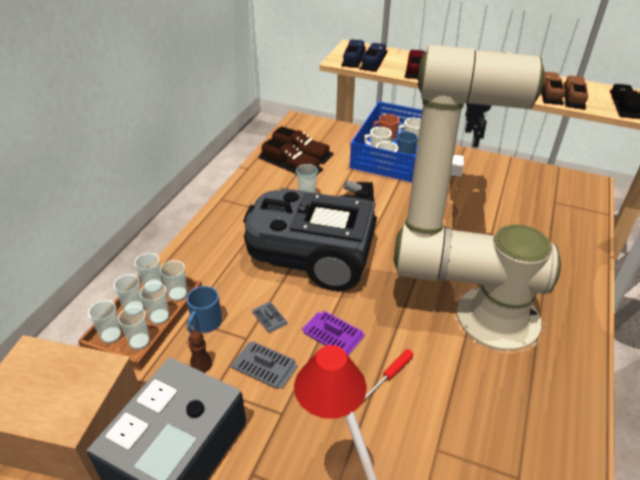

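Top view: the vacuum is at about (333,205), its front facing up the image. Three things look like the cover: large grey (183,227), small grey (235,207) and purple (240,270). The large grey one fits, since purple is excluded and it is the larger of the other two. I'll confirm it in a crop.

```bash
python3 - <<'E'
from h import *
import pickle
t=pickle.load(open("top0.pkl","rb"));im=t["pixels"]
a=cv2.resize(im[180:300,140:260],(400,400),interpolation=cv2.INTER_CUBIC)
b=cv2.resize(im[130:280,265:400],(360,400),interpolation=cv2.INTER_CUBIC)
cv2.imwrite("pics/crop1.png",np.hstack([a,b]))
for n,p,z in (("cov",(183,227),10),("small",(235,207),5),("well",(334,223),165),("pur",(240,270),10),("pepper",(160,175),60),("mug",(205,152),45)):print(n,onz(t,*p,z))
E
```

```text
cov [523.18533537 379.1601017   10.        ]
small [579.50160595 232.39555874   5.        ]
well [513.48766819 -43.22858604 165.        ]
pur [399.26556029 217.98476407  10.        ]
pepper [663.69287043 433.10014815  60.        ]
mug [730.713236   311.39763805  45.        ]
```

View pics/crop1.png

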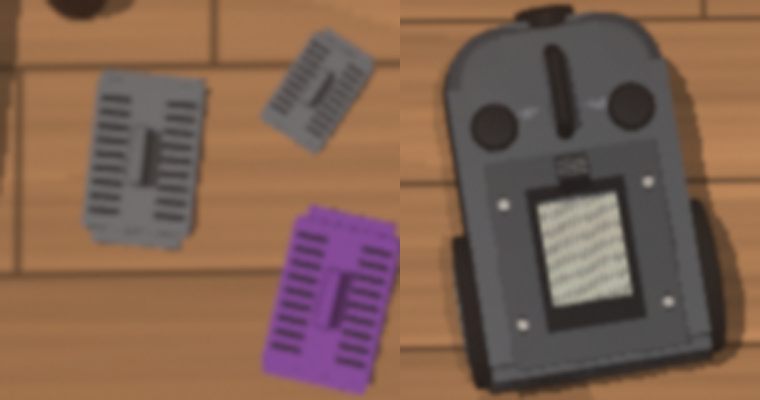

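The crop confirms it: the large grey cover is at crop (145,160), with the narrower lip toward the bottom (-x world). It is larger than the small grey one at (320,90). The vacuum's catch is at (572,165), its front up. I'll move over the cover for a wrist view.

```bash
python3 -m jog '[{"delta_pos":[10,40,40],"angular":[0,0,0.17],"fingers":1},{"delta_pos":[30,90,70],"angular":[0,0,0.34],"fingers":1},{"delta_pos":[51,145,90],"angular":[0,0,0.51],"fingers":1},{"delta_pos":[72,202,100],"angular":[0,0,0.69],"fingers":1},{"delta_pos":[93,259,100],"angular":[0,0,0.87],"fingers":1},{"delta_pos":[114,316,100],"angular":[0,0,1.05],"fingers":1},{"delta_pos":[135,373,100],"angular":[0,0,1.23],"fingers":1},{"delta_pos":[156,430,100],"angular":[0,0,1.41],"fingers":1},{"delta_pos":[177,487,100],"angular":[0,0,1.59],"fingers":1},{"delta_pos":[198,544,100],"angular":[0,0,1.77],"fingers":1}]' 30
python3 -m jog '[{"delta_pos":[21,57,0],"angular":[0,0,0.18],"fingers":1},{"delta_pos":[42,114,0],"angular":[0,0,0.36],"fingers":1},{"delta_pos":[63,171,0],"angular":[0,0,0.54],"fingers":1},{"delta_pos":[84,228,0],"angular":[0,0,0.72],"fingers":1},{"delta_pos":[105,285,-30],"angular":[0,0,0.87],"fingers":1},{"delta_pos":[112,312,-50],"angular":[0,0,0.87],"fingers":1},{"delta_pos":[112,312,-50],"angular":[0,0,0.87],"fingers":1},{"delta_pos":[112,312,-50],"angular":[0,0,0.87],"fingers":1}]'
python3 - <<'E'
from h import *
import pickle
c=ctrl.capture("wrist");cv2.imwrite("pics/w1.png",c["pixels"]);pickle.dump(c,open("w1.pkl","wb"))
print(np.round(c["R"],3).tolist(),-np.array(c["R"]).T@np.array(c["t"]),c["fx"])
s=ctrl.sense();print(s["joints"],s["eef_pos"],s["time_s"])
t=ctrl.capture("top");s=ctrl.capture("side");pickle.dump(t,open("top1.pkl","wb"));pickle.dump(s,open("side1.pkl","wb"))
E
```

```text
time_s: 1.35
eef_pos: [404.0, 63.1, 348.3]
ee_rot: [0.0, 0.463, 0.886, -0.0]
force: [0.5, -0.6, 0.7]
grip_width: 1.0
grip_force: 0.0
time_s: 2.35
eef_pos: [515.9, 372.5, 298.9]
ee_rot: [0.0, 0.05, 0.999, 0.0]
force: [0.1, -0.1, 0.6]
grip_width: 1.0
grip_force: 0.0
[[0.099, 0.995, -0.0], [0.947, -0.095, 0.308], [0.307, -0.031, -0.951]] [437.1408533  380.42013815 424.16295802] 360.0203012159031
[ 4.41260570e-01  5.45313143e-01  1.02496386e+00 -1.89860258e-04
  1.56982794e+00 -1.02993553e+00] [515.95928185 372.26856501 299.45080246] 2.4
```

View pics/w1.png

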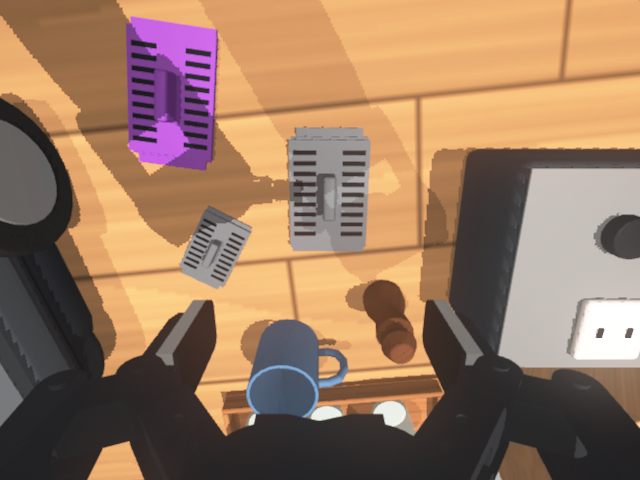

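The wrist view shows the grey cover at (329,193). Its narrower lip is at the top (332,132), toward -x world, and the fin is at (329,197). Now to measure it, and the well in the top and side views.

```bash
python3 - <<'E'
from h import *
import pickle
c=pickle.load(open("w1.pkl","rb"));im=c["pixels"]
hsv=cv2.cvtColor(im,cv2.COLOR_BGR2HSV)
m=((hsv[...,1]<45)).astype(np.uint8)*255
roi=np.zeros_like(m);roi[115:262,270:385]=255;m&=roi
m=cv2.morphologyEx(m,cv2.MORPH_CLOSE,np.ones((9,9)));m=cv2.morphologyEx(m,cv2.MORPH_OPEN,np.ones((3,3)))
k=max(cv2.findContours(m,0,2)[0],key=cv2.contourArea)
print(cv2.boundingRect(k),cv2.contourArea(k),cv2.minAreaRect(k))
# panel top edge z=10 ; side edges per row
for r in range(124,256,6):
    x=np.where(m[r]>0)[0]
    if len(x):
        print(r,x.min(),x.max(),np.round(onz(c,x.min()-.5,r,10)[:2],1),np.round(onz(c,x.max()+.5,r,10)[:2],1))
for u,v in ((305,129),(362,127),(290,140),(369,138),(291,249),(366,250)): print(u,v,onz(c,u,v,3)[:2],onz(c,u,v,10)[:2])
# deck crops
t=pickle.load(open("top1.pkl","rb"));s=pickle.load(open("side1.pkl","rb"))
a=cv2.resize(t["pixels"][175:280,280:385],(480,480),interpolation=cv2.INTER_CUBIC)
b=cv2.resize(s["pixels"][180:260,290:380],(320,480)) if 0 else cv2.resize(s["pixels"][185:250,290:380],(800-480,231),interpolation=cv2.INTER_CUBIC)
b=np.vstack([b,np.zeros((249,320,3),np.uint8)])
cv2.imwrite("pics/crop2.png",np.hstack([a,b]))
E
```

```text
(289, 128, 81, 123) 9238.5 ((329.0, 189.0), (122.0, 80.0), 90.0)
130 296 362 [448.9 352.9] [456.3 426.7]
136 296 362 [455.3 352.2] [462.7 426.3]
142 289 369 [461.  343.6] [470.  433.7]
148 289 369 [467.5 342.8] [476.5 433.3]
154 289 369 [474.  341.9] [483.1 432.9]
160 289 368 [480.7 341.1] [489.7 431.4]
166 289 368 [487.4 340.3] [496.5 431.1]
172 289 368 [494.1 339.4] [503.3 430.7]
178 290 367 [501.1 339.7] [510.  429.1]
184 290 367 [508.  338.8] [517.  428.7]
190 290 367 [515.  337.9] [524.  428.3]
196 290 366 [522.  337.1] [531.  426.7]
202 290 366 [529.2 336.2] [538.2 426.3]
208 290 366 [536.4 335.3] [545.4 425.9]
214 290 366 [543.7 334.3] [552.8 425.4]
220 290 365 [551.  333.4] [560.  423.8]
226 290 365 [558.5 332.5] [567.5 423.4]
232 291 365 [566.1 332.7] [575.1 422.9]
238 291 364 [573.7 331.8] [582.6 421.2]
244 291 364 [581.4 330.8] [590.4 420.8]
250 293 362 [589.4 332.3] [597.9 417.9]
305 129 [449.13154635 363.2252386 ] [448.9322533  363.51102892]
362 127 [453.35173803 427.13938448] [453.08230267 426.36288047]
290 140 [459.36398594 344.9497762 ] [458.99462314 345.5393165 ]
369 138 [466.0842125  434.27792213] [465.6031552  433.38277103]
291 249 [590.44611097 329.80020341] [587.89807871 330.64153937]
366 250 [601.07659625 422.84041745] [598.35187847 422.13536504]
```

View pics/crop2.png

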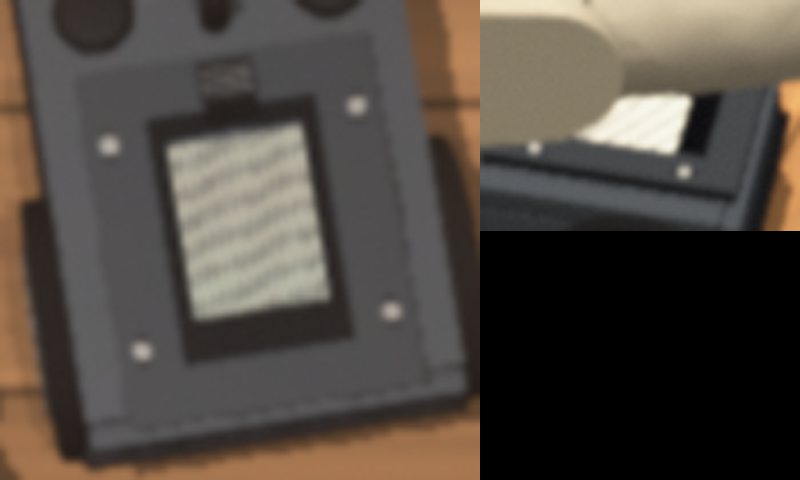

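Crop 2: four screws at (109,146), (357,105), (392,311) and (142,351) mark the flange, with the catch at (228,80) and the ledge just beyond the well's lower edge at y≈345. The cover centre is about (527,382), yaw -0.107. Next, two wrist views over the vacuum for triangulation.

```bash
python3 -m jog '[{"delta_pos":[0,-60,0],"angular":[0,0,0],"fingers":1},{"delta_pos":[0,-120,0],"angular":[0,0,0],"fingers":1},{"delta_pos":[0,-180,0],"angular":[0,0,0],"fingers":1},{"delta_pos":[0,-240,0],"angular":[0,0,0],"fingers":1},{"delta_pos":[0,-300,10],"angular":[0,0,0],"fingers":1},{"delta_pos":[0,-340,20],"angular":[0,0,0],"fingers":1},{"delta_pos":[0,-340,20],"angular":[0,0,0],"fingers":1},{"delta_pos":[0,-340,20],"angular":[0,0,0],"fingers":1}]' >/dev/null
python3 - <<'E'
from h import *
import pickle
c=ctrl.capture("wrist");pickle.dump(c,open("w2.pkl","wb"));cv2.imwrite("pics/w2.png",c["pixels"])
E
python3 -m jog '[{"delta_pos":[20,-60,0],"angular":[0,0,0],"fingers":1},{"delta_pos":[20,-120,0],"angular":[0,0,0],"fingers":1},{"delta_pos":[20,-150,0],"angular":[0,0,0],"fingers":1},{"delta_pos":[20,-150,0],"angular":[0,0,0],"fingers":1},{"delta_pos":[20,-150,0],"angular":[0,0,0],"fingers":1}]'
python3 - <<'E'
from h import *
import pickle
c=ctrl.capture("wrist");pickle.dump(c,open("w3.pkl","wb"))
a=cv2.imread("pics/w2.png")
cv2.imwrite("pics/w23.png",np.vstack([a[:300],c["pixels"][:300]]))
E
```

```text
time_s: 4.18
eef_pos: [535.9, -115.6, 318.3]
ee_rot: [-0.0, 0.049, 0.999, 0.0]
force: [0.5, -0.8, 0.1]
grip_width: 1.001
grip_force: 0.0
```

View pics/w23.png

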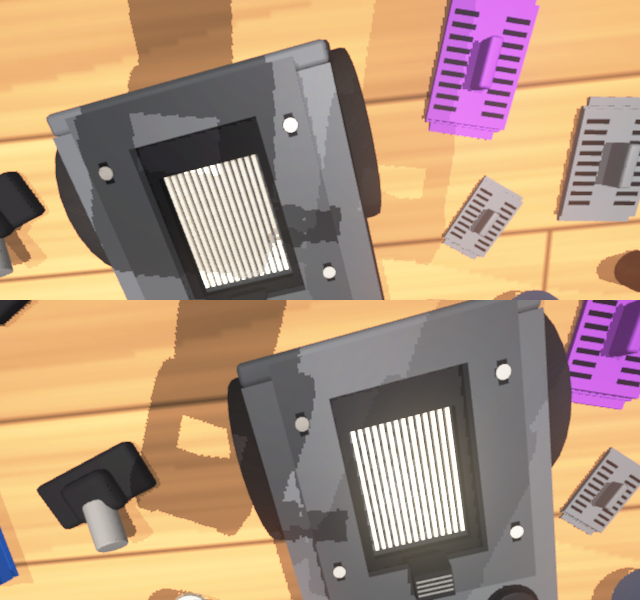

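Screws in w2 are at (106,173), (290,125) and (329,272). In w3 they are at (302,124), (503,72), (516,232) and (340,272). The well's rear corners are w2 (133,149)/(255,117) and w3 (331,99)/(463,64). I'll triangulate.

```bash
python3 - <<'E'
from h import *
import pickle
w2=pickle.load(open("w2.pkl","rb"));w3=pickle.load(open("w3.pkl","rb"))
def ref(c,u,v):
    g=cv2.cvtColor(c["pixels"],cv2.COLOR_BGR2GRAY)[v-11:v+12,u-11:u+12].astype(float)
    w=np.clip(g-(g.max()*.75),0,None)>0
    n,l,st,ce=cv2.connectedComponentsWithStats(w.astype(np.uint8))
    i=1+np.argmax(st[1:,4]);return ce[i]+[u-11,v-11],st[i,4]
S=[]
for a,b in (((106,173),(302,124)),((290,125),(503,72)),((329,272),(516,232))):
    p,na=ref(w2,*a);q,nb=ref(w3,*b)
    X=tri([ray(w2,*p),ray(w3,*q)]);S.append(X)
    print(p,na,q,nb,np.round(X,1),"res",np.round(np.subtract(proj(w2,X),p),1))
for a,b in (((133,149),(331,99)),((255,117),(463,64))):
    X=tri([ray(w2,*a),ray(w3,*b)]);print("corner",np.round(X,1),"res",np.round(np.subtract(proj(w2,X),a),1))
z=np.mean([s[2] for s in S]);z3=z
for zz in (z,172):
  K=[onz(w3,*p,zz) for p in ((331,99),(463,64),(488,250),(370,277))]
  K2=[onz(w2,*p,zz) for p in ((133,149),(255,117))]
  print(zz,np.round(K,1).tolist(),np.round(K2,1).tolist())
print(S[1]-S[0],np.linalg.norm(S[1]-S[0]),S[2]-S[1],np.linalg.norm(S[2]-S[1]))
d=S[1]-S[0];print("yaw", np.arctan2(-d[0],d[1]), "yaw2",np.arctan2((S[2]-S[1])[1],(S[2]-S[1])[0]))
t=pickle.load(open("top0.pkl","rb"))
T=[(280+x/4.571,175+y/4.571) for x,y in ((357,105+0),(109,146),(142,351),(392,311))]
print("top",[np.round(onz(t,*p,z),1).tolist() for p in T])
E
```

```text
[105.4084507  172.98591549] 142 [301.60784314 123.66666667] 153 [ 460.9 -120.7  176. ] res [-0. -0.]
[290.00564972 124.61581921] 177 [503.26630435  71.41304348] 184 [440.4  19.9 176.3] res [0. 0.]
[328.70535714 271.92857143] 112 [516.4        231.51538462] 130 [557.1  36.9 176.1] res [0.  0.1]
corner [446.2 -98.3 171.2] res [0.1 0.2]
corner [432.6  -5.1 170. ] res [-0.  -0.1]
176.15002156313787 [[446.5, -98.4, 176.2], [433.1, -7.4, 176.2], [570.6, 15.6, 176.2], [584.8, -78.8, 176.2]] [[445.9, -95.7, 176.2], [432.8, -4.1, 176.2]]
172 [[446.3, -98.3, 172.0], [432.7, -5.9, 172.0], [572.3, 17.6, 172.0], [586.8, -78.3, 172.0]] [[446.0, -97.9, 172.0], [432.8, -4.8, 172.0]]
[-20.46993216 140.62177915   0.25457666] 142.10407349520545 [116.69877444  16.98690604  -0.13016192] 117.92868979132152
yaw 0.14455199116558928 yaw2 0.14454679689208091
top [[576.7, -106.1, 176.2], [554.8, 34.4, 176.2], [438.7, 17.2, 176.2], [459.6, -123.7, 176.2]]
```

Flange top is about 171 (screw heads 176), so the floor is near 161. Yaw is 0.1445 and the well measures 141 by about 95, which matches. The ledge edge middle is about (439.7,-51.7). Going to grasp the fin.

```bash
python3 -m jog '[{"delta_pos":[0,60,0],"angular":[0,0,0],"fingers":1},{"delta_pos":[0,121,0],"angular":[0,0,0],"fingers":1},{"delta_pos":[0,182,0],"angular":[0,0,0],"fingers":1},{"delta_pos":[-2,243,0],"angular":[0,0,0],"fingers":1},{"delta_pos":[-4,304,0],"angular":[0,0,0],"fingers":0.8},{"delta_pos":[-6,360,-25],"angular":[0,0,0],"fingers":0.6},{"delta_pos":[-7,410,-60],"angular":[0,0,0],"fingers":0.6},{"delta_pos":[-8.5,455,-100],"angular":[0,0,-0.008],"fingers":0.6},{"delta_pos":[-8.5,490,-148],"angular":[0,0,-0.008],"fingers":0.6},{"delta_pos":[-8.5,498.9,-205],"angular":[0,0,-0.008],"fingers":0.6}]' 80 >/dev/null
python3 -m jog '[{"delta_pos":[0,0,-30],"angular":[0,0,0],"fingers":0.6},{"delta_pos":[0,0,-60],"angular":[0,0,0],"fingers":0.6},{"delta_pos":[0,0,-78],"angular":[0,0,0],"fingers":0.6},{"delta_pos":[0,0,-83],"angular":[0,0,0],"fingers":0.6},{"delta_pos":[0,0,-83],"angular":[0,0,0],"fingers":0.0},{"delta_pos":[0,0,-83],"angular":[0,0,0],"fingers":0.0},{"delta_pos":[0,0,-83],"angular":[0,0,0],"fingers":0.0},{"delta_pos":[0,0,-83],"angular":[0,0,0],"fingers":0.0},{"delta_pos":[0,0,-83],"angular":[0,0,0],"fingers":0.0}]'
```

```text
time_s: 6.6
eef_pos: [527.9, 382.3, 31.7]
ee_rot: [0.001, 0.053, 0.999, 0.001]
force: [-1.0, -0.1, 7.1]
grip_width: 0.144
grip_force: 79.8
```

```bash
cat >> h.py <<'E'
YAW=.1445;ux=np.array([np.cos(YAW),np.sin(YAW),0]);uy=np.array([-np.sin(YAW),np.cos(YAW),0])
LED=np.array([439.7,-51.7,0.])
OFF=np.array([-75.5,0,-31.5]) # lip from tcp in cover axes
def tcp(lx,lz,th,ly=0):  # lip at ledge+lx along ux, world height lz
    R=Rn.from_rotvec(-th*uy)*Rn.from_rotvec([0,0,YAW])
    return LED+lx*ux+ly*uy+[0,0,lz]-R.apply(OFF), R
E
python3 - <<'E'
from h import *
c0=np.array([527.3,381.9,30.3]);R0=Rn.from_rotvec([0,0,-.107])
for a in ((12,230,.25),(12,185,.25),(12,162,.25)):
    p,R=tcp(*a);print(a,p,"d",p-c0,(R*R0.inv()).as_rotvec())
E
python3 -m jog '[{"delta_pos":[0,0,15],"angular":[0,0,0],"fingers":0},{"delta_pos":[0,0,60],"angular":[0,0,0],"fingers":0},{"delta_pos":[0,0,120],"angular":[0,0,0],"fingers":0},{"delta_pos":[0,-20,178],"angular":[0,0,0],"fingers":0},{"delta_pos":[0,-40,230],"angular":[0,0,0],"fingers":0},{"delta_pos":[0,-60,250],"angular":[0,0,0],"fingers":0},{"delta_pos":[0,-60,250],"angular":[0,0,0],"fingers":0}]' 80
python3 - <<'E'
from h import *
import pickle
c=ctrl.capture("wrist");pickle.dump(c,open("w4.pkl","wb"));s=ctrl.capture("side")
cv2.imwrite("pics/w4.png",np.hstack([cv2.resize(c["pixels"],(400,300)),cv2.resize(s["pixels"][120:360,100:420],(400,300))]))
print(ctrl.sense()["eef_pos"],ctrl.sense()["force"])
E
```

```text
(12, 230, 0.25) [516.25342291 -40.56038963 279.19974021] d [ -11.04657709 -422.46038963  248.89974021] [ 0.00469955 -0.25061327  0.25018598]
(12, 185, 0.25) [516.25342291 -40.56038963 234.19974021] d [ -11.04657709 -422.46038963  203.89974021] [ 0.00469955 -0.25061327  0.25018598]
(12, 162, 0.25) [516.25342291 -40.56038963 211.19974021] d [ -11.04657709 -422.46038963  180.89974021] [ 0.00469955 -0.25061327  0.25018598]
time_s: 7.48
eef_pos: [527.6, 320.8, 281.1]
ee_rot: [0.001, 0.054, 0.999, 0.0]
force: [-1.4, 0.6, -2.0]
grip_width: 0.144
grip_force: 78.8
[526.83150604 321.80128713 278.39144278] [-0.26512642  0.86032096 -2.85910048]
```

View pics/w4.png

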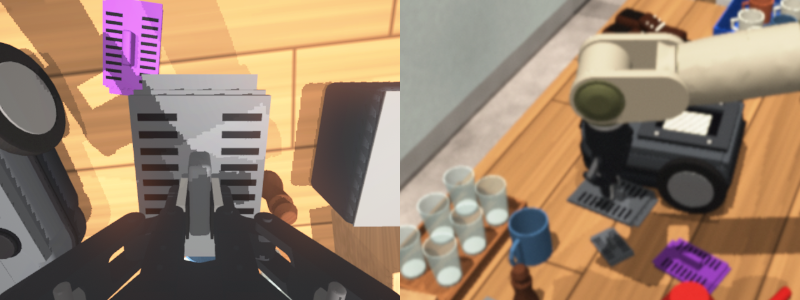

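Left: the cover is held by its fin at about (200,190), with the lip edge at y≈74-88 in the half-size picture. Right: it hangs level. Now I'll check the lip's offset from the tool.

```bash
python3 - <<'E'
from h import *
import pickle
c=pickle.load(open("w4.pkl","rb"));im=c["pixels"];p=ctrl.sense()["eef_pos"]
hsv=cv2.cvtColor(im,cv2.COLOR_BGR2HSV)
m=((hsv[...,1]<45)&(hsv[...,2]>40)).astype(np.uint8)
for r in (115,118,121,124,130,136,142,148,154,160,170,180):
    x=np.where(m[r,180:460])[0]+180
    print(r,(x.min(),x.max(),len(x)) if len(x) else None)
Ri=Rn.from_rotvec([0,0,-.107]).inv()
for col in (250,300,350,390):
    g=cv2.GaussianBlur(cv2.cvtColor(im,cv2.COLOR_BGR2GRAY),(3,3),0)[:,col].astype(int)
    print(col,"grey rows",np.where(m[100:190,col])[0][:3]+100, "grad",[(r,g[r+1]-g[r-1]) for r in range(105,170) if abs(g[r+1]-g[r-1])>25])
for u,v,dz in ((317,119,3),(227,119,3),(408,119,3),(210,155,10),(430,153,10)):
    print(u,v,Ri.apply(onz(c,u,v,p[2]-31.5+dz)-p))
E
```

```text
115 (np.int64(188), np.int64(193), 6)
118 (np.int64(224), np.int64(234), 11)
121 (np.int64(227), np.int64(411), 185)
124 (np.int64(181), np.int64(410), 193)
130 (np.int64(223), np.int64(410), 188)
136 (np.int64(228), np.int64(410), 183)
142 (np.int64(229), np.int64(409), 181)
148 (np.int64(214), np.int64(424), 211)
154 (np.int64(206), np.int64(432), 227)
160 (np.int64(206), np.int64(432), 227)
170 (np.int64(207), np.int64(431), 225)
180 (np.int64(208), np.int64(430), 223)
250 grey rows [119 120 121] grad [(150, np.int64(-35)), (151, np.int64(-34)), (153, np.int64(39)), (161, np.int64(-33)), (162, np.int64(-50)), (163, np.int64(-34))]
300 grey rows [119 120 121] grad [(149, np.int64(-40)), (150, np.int64(-56)), (152, np.int64(42)), (153, np.int64(51))]
350 grey rows [119 120 121] grad [(149, np.int64(-44)), (150, np.int64(-58)), (152, np.int64(45)), (153, np.int64(53))]
390 grey rows [119 120 121] grad [(149, np.int64(-41)), (150, np.int64(-59)), (152, np.int64(44)), (153, np.int64(53))]
317 119 [-77.19040987  -1.62578314 -28.5       ]
227 119 [-77.26255482 -38.91030362 -28.5       ]
408 119 [-77.11745778  36.07586943 -28.5       ]
210 155 [-63.33307813 -45.26899039 -21.5       ]
430 153 [-63.95814411  44.36422915 -21.5       ]
```

```bash
sed -i 's/^OFF=.*/OFF=np.array([-76.8,-0.8,-31.5])/' h.py; python3 - <<'E'
from h import *
c0=np.array([527.3,321.9,280.3]);R0=Rn.from_rotvec([0,0,-.107])
for a in ((12,225,.25),(12,185,.25)):
    p,R=tcp(*a);print(a,p,"d",p-c0,(R*R0.inv()).as_rotvec())
E
```

```text
(12, 225, 0.25) [517.38468356 -39.58734975 274.52136535] d [  -9.91531644 -361.48734975   -5.77863465] [ 0.00469955 -0.25061327  0.25018598]
(12, 185, 0.25) [517.38468356 -39.58734975 234.52136535] d [  -9.91531644 -361.48734975  -45.77863465] [ 0.00469955 -0.25061327  0.25018598]
```

```bash
python3 -m jog '[{"delta_pos":[-1,-40,0],"angular":[0,-0.02,0.02],"fingers":0},{"delta_pos":[-2,-90,0],"angular":[0,-0.05,0.05],"fingers":0},{"delta_pos":[-3,-145,0],"angular":[0,-0.09,0.09],"fingers":0},{"delta_pos":[-4,-200,0],"angular":[0.002,-0.14,0.14],"fingers":0},{"delta_pos":[-6,-255,0],"angular":[0.003,-0.19,0.19],"fingers":0},{"delta_pos":[-8,-305,0],"angular":[0.004,-0.23,0.23],"fingers":0},{"delta_pos":[-9.9,-345,-3],"angular":[0.0047,-0.2506,0.2502],"fingers":0},{"delta_pos":[-9.9,-361.5,-5.8],"angular":[0.0047,-0.2506,0.2502],"fingers":0},{"delta_pos":[-9.9,-361.5,-5.8],"angular":[0.0047,-0.2506,0.2502],"fingers":0},{"delta_pos":[-9.9,-361.5,-5.8],"angular":[0.0047,-0.2506,0.2502],"fingers":0}]' 80
python3 - <<'E'
from h import *
import pickle
c=ctrl.capture("wrist");pickle.dump(c,open("w5.pkl","wb"));s=ctrl.capture("side");t=ctrl.capture("top")
S=s["pixels"][150:290,240:400]
cv2.imwrite("pics/w5.png",np.hstack([cv2.resize(c["pixels"],(440,330)),cv2.resize(S,(360,330),interpolation=cv2.INTER_CUBIC)]))
e=ctrl.sense();p=e["eef_pos"];q=e["ee_rot"];print(p,e["force"],e["wrist_torque"],e["time_s"])
E
```

```text
time_s: 8.82
eef_pos: [517.3, -38.6, 273.7]
ee_rot: [0.124, -0.072, 0.99, 0.01]
force: [0.3, 0.0, -2.3]
grip_width: 0.147
grip_force: 78.9
[517.41969096 -38.64578408 274.30627412] [ 0.43128969  0.15444136 -1.67363538] [-0.00301318  0.20388776 -0.01462336] 8.975
```

View pics/w5.png

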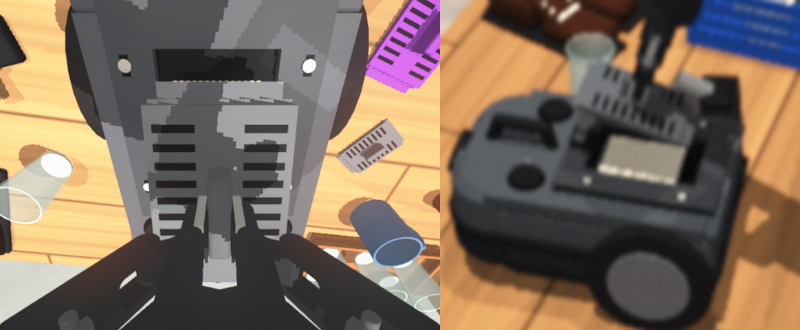

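The wrist view shows the tilted cover above the well. The well's rear corners are at about (155,49) and (279,49) in the 440-wide view, the lip is at y≈83, and the rear screws are at (125,65) and (309,66). I'll check the lateral alignment numerically.

```bash
python3 - <<'E'
from h import *
import pickle
c=pickle.load(open("w5.pkl","rb"));im=c["pixels"];g=cv2.cvtColor(im,cv2.COLOR_BGR2GRAY)
sc=640/440
def ref(u,v):
    u=int(u);v=int(v);w=(g[v-12:v+13,u-12:u+13]>g[v-12:v+13,u-12:u+13].max()*.75).astype(np.uint8)
    n,l,st,ce=cv2.connectedComponentsWithStats(w);return ce[1+np.argmax(st[1:,4])]+[u-12,v-12]
def fr(X): d=X-LED;return np.round([d@ux,d@uy,X[2]],1)
for a in ((125,65),(309,66)):
    p=ref(a[0]*sc,a[1]*sc);print("screw",p,fr(onz(c,*p,176.2)))
for r in range(74,100,5):
    row=g[r].astype(int);d=np.diff(row);print(r,[(i,d[i]) for i in np.where(abs(d)>25)[0] if 180<i<460][:8])
for r in range(118,140,3):
    row=g[r].astype(int);d=np.diff(row);print(r,[(i,d[i]) for i in np.where(abs(d)>18)[0] if 180<i<460])
for col in (245,300,360,400):
    d=np.diff(g[:,col].astype(int));print(col,[(i,d[i]) for i in np.where(abs(d[:170])>18)[0] if i>50])
for u,v in ((226,72),(405,72)): print("well",fr(onz(c,u,v,171)))
for u,v in ((228,121),(411,121)): print("lip",fr(onz(c,u,v,228)))
E
```

```text
screw [180.62413793  95.42068966] [ 11.  -71.2 176.2]
screw [449.53870968  95.62258065] [ 11.   70.8 176.2]
74 [(np.int64(408), np.int64(44)), (np.int64(409), np.int64(31))]
79 [(np.int64(407), np.int64(33)), (np.int64(408), np.int64(37))]
84 [(np.int64(407), np.int64(41)), (np.int64(408), np.int64(29)), (np.int64(444), np.int64(-43)), (np.int64(456), np.int64(35)), (np.int64(457), np.int64(31))]
89 [(np.int64(186), np.int64(-44)), (np.int64(187), np.int64(-36)), (np.int64(406), np.int64(44)), (np.int64(407), np.int64(33)), (np.int64(440), np.int64(-34)), (np.int64(442), np.int64(62)), (np.int64(443), np.int64(75)), (np.int64(457), np.int64(-68))]
94 [(np.int64(189), np.int64(-43)), (np.int64(190), np.int64(-50)), (np.int64(405), np.int64(26)), (np.int64(406), np.int64(37)), (np.int64(439), np.int64(34)), (np.int64(440), np.int64(102)), (np.int64(459), np.int64(-99))]
99 [(np.int64(189), np.int64(-35)), (np.int64(190), np.int64(-61)), (np.int64(405), np.int64(41)), (np.int64(406), np.int64(28)), (np.int64(437), np.int64(-34)), (np.int64(439), np.int64(109)), (np.int64(440), np.int64(
[... 3294 characters left out ...]
), (np.int64(116), np.int64(59)), (np.int64(117), np.int64(44)), (np.int64(118), np.int64(23)), (np.int64(141), np.int64(-35)), (np.int64(142), np.int64(-31)), (np.int64(143), np.int64(44)), (np.int64(144), np.int64(21)), (np.int64(147), np.int64(-35)), (np.int64(148), np.int64(-39)), (np.int64(151), np.int64(21)), (np.int64(152), np.int64(42))]
400 [(np.int64(70), np.int64(-39)), (np.int64(71), np.int64(-42)), (np.int64(117), np.int64(56)), (np.int64(118), np.int64(43)), (np.int64(143), np.int64(-35)), (np.int64(144), np.int64(-39)), (np.int64(151), np.int64(21)), (np.int64(152), np.int64(42))]
well [  0.3 -46.9 171. ]
well [  0.2  47.  171. ]
lip [ 10.5 -35.1 228. ]
lip [ 10.5  39.1 228. ]
```

The well's edges lie at ±47 about my ledge line, and the lip is +1.8 off in y, so I shift it by -1.8. Then I'll descend quickly to about 10 mm above the floor and read the force.

```bash
python3 -m jog '[{"delta_pos":[0.25,-1.75,-15],"angular":[0,0,0],"fingers":0},{"delta_pos":[0.25,-1.75,-32],"angular":[0,0,0],"fingers":0},{"delta_pos":[0.25,-1.75,-46],"angular":[0,0,0],"fingers":0},{"delta_pos":[0.25,-1.75,-54],"angular":[0,0,0],"fingers":0},{"delta_pos":[0.25,-1.75,-54],"angular":[0,0,0],"fingers":0},{"delta_pos":[0.25,-1.75,-54],"angular":[0,0,0],"fingers":0}]'
python3 -m jog '[{"delta_pos":[0,0,-1],"angular":[0,0,0],"fingers":0},{"delta_pos":[0,0,-2],"angular":[0,0,0],"fingers":0},{"delta_pos":[0,0,-3],"angular":[0,0,0],"fingers":0},{"delta_pos":[0,0,-4],"angular":[0,0,0],"fingers":0},{"delta_pos":[0,0,-5],"angular":[0,0,0],"fingers":0},{"delta_pos":[0,0,-5],"angular":[0,0,0],"fingers":0}]'
```

```text
time_s: 9.72
eef_pos: [517.9, -41.4, 221.0]
ee_rot: [0.125, -0.072, 0.99, 0.009]
force: [-0.8, -0.4, -2.0]
grip_width: 0.148
grip_force: 78.9
time_s: 10.48
eef_pos: [517.6, -41.4, 215.4]
ee_rot: [0.124, -0.072, 0.99, 0.009]
force: [0.2, 0.3, -1.1]
grip_width: 0.148
grip_force: 78.9
```

```bash
for i in 1; do python3 -m jog '[{"delta_pos":[0,0,-1],"angular":[0,0,0],"fingers":0},{"delta_pos":[0,0,-1],"angular":[0,0,0],"fingers":0}]'|grep -E "eef|force:"; python3 -m jog '[{"delta_pos":[0,0,-1],"angular":[0,0,0],"fingers":0},{"delta_pos":[0,0,-1],"angular":[0,0,0],"fingers":0}]'|grep -E "eef|force:";python3 -m jog '[{"delta_pos":[0,0,-1],"angular":[0,0,0],"fingers":0},{"delta_pos":[0,0,-1],"angular":[0,0,0],"fingers":0}]'|grep -E "eef|force:"; done
```

```text
eef_pos: [517.8, -41.4, 214.8]
force: [0.5, -0.5, -0.2]
grip_force: 79.2
eef_pos: [518.0, -41.4, 214.2]
force: [0.4, 0.5, 6.2]
grip_force: 79.9
eef_pos: [518.2, -41.4, 213.8]
force: [-0.9, 0.2, 10.2]
grip_force: 80.5
```

Contact is at TCP z≈214.5, so the floor is at about 165 and the flange at 175, level with the screws. I'll ease off and slide the lip toward the ledge.

```bash
python3 -m jog '[{"delta_pos":[0,0,1.5],"angular":[0,0,0],"fingers":0},{"delta_pos":[-3,-0.4,1.5],"angular":[0,0,0],"fingers":0},{"delta_pos":[-6,-0.9,1.5],"angular":[0,0,0],"fingers":0},{"delta_pos":[-9,-1.3,1.5],"angular":[0,0,0],"fingers":0},{"delta_pos":[-9,-1.3,1.5],"angular":[0,0,0],"fingers":0}]'|grep -E "eef|force:"
python3 -m jog '[{"delta_pos":[-2,-0.3,0],"angular":[0,0,0],"fingers":0},{"delta_pos":[-3,-0.4,0],"angular":[0,0,0],"fingers":0},{"delta_pos":[-3,-0.4,0],"angular":[0,0,0],"fingers":0}]'|grep -E "eef|force:"
```

```text
eef_pos: [508.7, -42.8, 214.4]
force: [3.8, 0.2, 5.0]
grip_force: 79.6
eef_pos: [505.9, -43.3, 214.5]
force: [4.8, 1.2, 6.1]
grip_force: 79.6
```

```bash
python3 -m jog '[{"delta_pos":[-1,-0.1,0],"angular":[0,0,0],"fingers":0},{"delta_pos":[-2,-0.3,0],"angular":[0,0,0],"fingers":0},{"delta_pos":[-2,-0.3,0],"angular":[0,0,0],"fingers":0}]'|grep -E "eef|force:"
```

```text
eef_pos: [504.0, -43.5, 214.5]
force: [4.4, 0.4, 5.2]
grip_force: 79.6
```

```bash
python3 -m jog '[{"delta_pos":[-1,-0.1,0],"angular":[0,0,0],"fingers":0},{"delta_pos":[-2,-0.3,0],"angular":[0,0,0],"fingers":0},{"delta_pos":[-2,-0.3,0],"angular":[0,0,0],"fingers":0}]'|grep -E "eef|force:"
python3 -m jog '[{"delta_pos":[-1,-0.1,0],"angular":[0,0,0],"fingers":0},{"delta_pos":[-1.5,-0.2,0],"angular":[0,0,0],"fingers":0},{"delta_pos":[-1.5,-0.2,0],"angular":[0,0,0],"fingers":0}]'|grep -E "eef|force:"
```

```text
eef_pos: [501.9, -43.8, 214.5]
force: [3.5, 0.4, 5.3]
grip_force: 79.6
eef_pos: [500.5, -44.0, 214.5]
force: [4.5, 0.9, 5.7]
grip_force: 79.6
```

```bash
python3 -m jog '[{"delta_pos":[-1,-0.1,0],"angular":[0,0,0],"fingers":0},{"delta_pos":[-1,-0.1,0],"angular":[0,0,0],"fingers":0}]'|grep -E "eef|force:"
python3 -m jog '[{"delta_pos":[-1,-0.1,0],"angular":[0,0,0],"fingers":0},{"delta_pos":[-1,-0.1,0],"angular":[0,0,0],"fingers":0}]'|grep -E "eef|force:"
```

```text
eef_pos: [499.5, -44.2, 214.5]
force: [5.3, -0.0, 4.9]
grip_force: 79.6
eef_pos: [498.5, -44.2, 214.5]
force: [4.8, -0.6, 5.6]
grip_force: 79.6
```

```bash
python3 -m jog '[{"delta_pos":[-1,-0.1,0],"angular":[0,0,0],"fingers":0},{"delta_pos":[-1,-0.1,0],"angular":[0,0,0],"fingers":0}]'|grep -E "eef|force:"
python3 - <<'E'
from h import *
import pickle
c=ctrl.capture("wrist");s=ctrl.capture("side");pickle.dump(c,open("w6.pkl","wb"))
C=c["pixels"][40:240,150:490]
S=s["pixels"][180:270,270:390]
cv2.imwrite("pics/w6.png",np.hstack([cv2.resize(C,(460,300),interpolation=cv2.INTER_CUBIC),cv2.resize(S,(340,300),interpolation=cv2.INTER_CUBIC)]))
E
```

```text
eef_pos: [497.9, -44.3, 214.8]
force: [7.0, 0.2, 4.5]
grip_force: 79.5
```

View pics/w6.png

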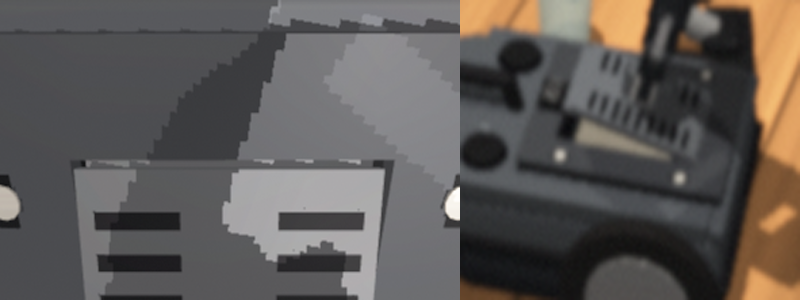

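The lip is out of sight under the ledge. The panel's rear edge, y≈168 in the crop, meets the ledge edge at y≈160, and the x force has risen, so it is hooked. Next I'll swing it down about the lip.

```bash
python3 - <<'E'
from h import *
p0,R0=tcp(0,0,.25)
for th,dx,dy in ((.22,0,0.3),(.19,-.2,.5),(.16,-.4,.5),(.13,-.6,.5),(.10,-.8,.5),(.07,-.9,.5),(.04,-1,.5),(0.01,-1,.5)):
    p,R=tcp(dx,0,th,dy);print(th,np.round(p-p0,2),np.round((R*R0.inv()).as_rotvec(),4))
e=ctrl.sense();print(e["eef_pos"],e["force"],e["wrist_torque"],e["time_s"],148*.1)
E
```

```text
0.22 [ 1.4   0.51 -2.02] [-0.0043  0.0297 -0.    ]
0.19 [ 2.55  0.88 -4.08] [-0.0086  0.0594  0.    ]
0.16 [ 3.67  1.04 -6.19] [-0.013   0.0891  0.    ]
0.13 [ 4.73  1.19 -8.33] [-0.0173  0.1187  0.    ]
0.1 [  5.72   1.34 -10.51] [-0.0216  0.1484  0.    ]
0.07 [  6.75   1.49 -12.73] [-0.0259  0.1781 -0.    ]
0.04 [  7.71   1.63 -14.98] [-0.0302  0.2078  0.    ]
0.01 [  8.7    1.77 -17.25] [-0.0346  0.2375 -0.    ]
[497.91387942 -44.37106922 214.72613121] [7.31454663 0.32824377 5.92236631] [ 0.15963161 -0.94022129 -0.01507925] 14.2 14.8
```

```bash
python3 -m jog '[{"delta_pos":[1.4,0.5,-2],"angular":[-0.0043,0.0297,0],"fingers":0},{"delta_pos":[2.6,0.9,-4],"angular":[-0.0086,0.0594,0],"fingers":0},{"delta_pos":[2.6,0.9,-4],"angular":[-0.0086,0.0594,0],"fingers":0}]'|grep -E "eef|force:"
python3 -m jog '[{"delta_pos":[1.1,0.2,-2.1],"angular":[-0.0043,0.0297,0],"fingers":0},{"delta_pos":[1.1,0.2,-2.1],"angular":[-0.0043,0.0297,0],"fingers":0}]'|grep -E "eef|force:"
python3 -m jog '[{"delta_pos":[1.1,0.2,-2.1],"angular":[-0.0043,0.0297,0],"fingers":0},{"delta_pos":[1.1,0.2,-2.1],"angular":[-0.0043,0.0297,0],"fingers":0}]'|grep -E "eef|rot|force:"
```

```text
eef_pos: [500.6, -43.7, 210.5]
force: [5.8, -0.5, 5.1]
grip_force: 79.5
eef_pos: [501.8, -43.5, 208.4]
force: [8.0, 0.0, 4.9]
grip_force: 79.4
eef_pos: [503.0, -43.3, 206.2]
ee_rot: [0.066, -0.072, 0.995, 0.004]
force: [7.2, -0.4, 5.2]
grip_force: 79.4
```

```bash
for k in 1; do python3 -m jog '[{"delta_pos":[1.05,0.15,-2.15],"angular":[-0.0043,0.0297,0],"fingers":0},{"delta_pos":[1.05,0.15,-2.15],"angular":[-0.0043,0.0297,0],"fingers":0}]'|grep -E "eef|force:"
python3 -m jog '[{"delta_pos":[1.0,0.15,-2.2],"angular":[-0.0043,0.0297,0],"fingers":0},{"delta_pos":[1.0,0.15,-2.2],"angular":[-0.0043,0.0297,0],"fingers":0}]'|grep -E "eef|force:"; python3 -c "
from rig import ctrl;e=ctrl.sense();print(e['wrist_torque'],e['time_s'])"; done
```

```text
eef_pos: [504.0, -43.2, 204.2]
force: [7.3, -1.6, 3.8]
grip_force: 79.6
eef_pos: [505.1, -43.0, 202.1]
force: [6.4, -1.0, 5.5]
grip_force: 79.8
[-0.11000546 -1.13289664  0.00566452] 15.575
```

```bash
python3 -m jog '[{"delta_pos":[0.7,0.1,-1.5],"angular":[-0.0029,0.0198,0],"fingers":0},{"delta_pos":[0.7,0.1,-1.5],"angular":[-0.0029,0.0198,0],"fingers":0}]'|grep -E "eef|rot|force:"; python3 -c "
from rig import ctrl;e=ctrl.sense();print(e['wrist_torque'],e['time_s'])"
python3 -m jog '[{"delta_pos":[0.7,0.1,-1.5],"angular":[-0.0029,0.0198,0],"fingers":0},{"delta_pos":[0.7,0.1,-1.5],"angular":[-0.0029,0.0198,0],"fingers":0}]'|grep -E "eef|rot|force:"; python3 -c "
from rig import ctrl;e=ctrl.sense();print(e['wrist_torque'],e['time_s'])"
```

```text
eef_pos: [505.7, -42.9, 200.5]
ee_rot: [0.027, -0.072, 0.997, 0.001]
force: [7.1, -0.3, 4.5]
grip_force: 79.4
[-0.16744625 -1.18228743  0.04486365] 15.825
eef_pos: [506.4, -42.8, 198.9]
ee_rot: [0.016, -0.072, 0.997, 0.0]
force: [7.0, -2.3, 3.6]
grip_force: 79.6
[-0.17304022 -1.17603031  0.01713267] 16.075
```

```bash
python3 - <<'E'
from h import *
import pickle
c7=ctrl.capture("wrist");pickle.dump(c7,open("w7.pkl","wb"))
def tmpl(c): return cv2.cvtColor(c["pixels"],cv2.COLOR_BGR2GRAY)
for n in ("w4","w5","w6","w7"):
    g=tmpl(pickle.load(open(n+".pkl","rb")))
    out=[]
    for col in (240,395):
        col0=g[:,col-3:col+4].mean(1);d=np.diff(col0)
        r=[i for i in range(140,330) if d[i]<-12 and d[i]==d[i-2:i+3].min()]
        out.append(r)
    ro=[np.where(np.abs(np.diff(g[r].astype(int)))>20)[0] for r in (172,)]
    print(n,out,[ [i for i in x if 190<i<450] for x in ro])
E
```

```text
w4 [[141, 150, 181, 209, 236, 262, 286, 310], [142, 149, 181, 209, 236, 262, 276, 286, 310]] [[np.int64(205), np.int64(206), np.int64(255), np.int64(256), np.int64(431)]]
w5 [[142, 148, 181, 209, 236, 262, 286, 310], [142, 148, 181, 203, 209, 236, 262, 286, 310]] [[np.int64(205), np.int64(206), np.int64(315), np.int64(316), np.int64(431), np.int64(432)]]
w6 [[150, 173, 181, 209, 236, 262, 286, 310], [181, 201, 206, 209, 236, 262, 286, 310]] [[np.int64(205), np.int64(206), np.int64(319), np.int64(320), np.int64(431), np.int64(432), np.int64(436)]]
w7 [[150, 181, 209, 236, 262, 287, 310], [149, 181, 209, 236, 253, 262, 286, 310]] [[np.int64(205), np.int64(206), np.int64(249), np.int64(250), np.int64(365), np.int64(366), np.int64(431), np.int64(432), np.int64(438), np.int64(439)]]
```

No slip in the grip, and the tilt is now about 0.033. I'll continue in small steps.

```bash
for k in 1; do python3 -m jog '[{"delta_pos":[0.3,0.05,-0.75],"angular":[-0.0014,0.01,0],"fingers":0},{"delta_pos":[0.3,0.05,-0.75],"angular":[-0.0014,0.01,0],"fingers":0}]'|grep -E "eef|rot|force:"; python3 -c "
from rig import ctrl;e=ctrl.sense();print(e['wrist_torque'],e['time_s'])"
python3 -m jog '[{"delta_pos":[0.3,0.05,-0.75],"angular":[-0.0014,0.01,0],"fingers":0},{"delta_pos":[0.3,0.05,-0.75],"angular":[-0.0014,0.01,0],"fingers":0}]'|grep -E "eef|rot|force:"; python3 -c "
from rig import ctrl;e=ctrl.sense();print(e['wrist_torque'],e['time_s'])"; done
```

```text
eef_pos: [506.7, -42.8, 198.2]
ee_rot: [0.012, -0.072, 0.997, 0.0]
force: [7.7, -0.6, 4.3]
grip_force: 79.6
[-0.12369689 -1.16890827  0.02989919] 16.375
eef_pos: [507.0, -42.7, 197.4]
ee_rot: [0.007, -0.072, 0.997, -0.0]
force: [9.2, -1.5, 2.8]
grip_force: 79.5
[-0.15614835 -1.26619108  0.04003588] 16.625
```

```bash
for k in 1; do python3 -m jog '[{"delta_pos":[0.6,0.1,-0.75],"angular":[-0.0014,0.01,0],"fingers":0},{"delta_pos":[0.6,0.1,-0.75],"angular":[-0.0014,0.01,0],"fingers":0}]'|grep -E "eef|rot|force:"; python3 -c "
from rig import ctrl;e=ctrl.sense();print(e['wrist_torque'],e['time_s'])"
python3 -m jog '[{"delta_pos":[0.6,0.1,-0.6],"angular":[-0.001,0.007,0],"fingers":0},{"delta_pos":[0.6,0.1,-0.6],"angular":[-0.001,0.007,0],"fingers":0}]'|grep -E "eef|rot|force:"; python3 -c "
from rig import ctrl;e=ctrl.sense();print(e['wrist_torque'],e['time_s'])"; done
```

```text
eef_pos: [507.3, -42.7, 196.7]
ee_rot: [0.001, -0.072, 0.997, -0.001]
force: [5.7, -1.7, 5.1]
grip_force: 79.9
[-0.15307015 -0.96076091  0.07094413] 16.875
eef_pos: [507.5, -42.7, 196.7]
ee_rot: [-0.003, -0.072, 0.997, -0.001]
force: [-1.4, -2.0, 11.5]
grip_force: 80.9
[-0.11797708 -0.26825398  0.01938127] 17.125
```

```bash
python3 -m jog '[{"delta_pos":[0,0,1],"angular":[0,0,0],"fingers":0},{"delta_pos":[0,0,1],"angular":[0,0,0],"fingers":0.45},{"delta_pos":[0,0,1],"angular":[0,0,0],"fingers":0.45},{"delta_pos":[0,0,1],"angular":[0,0,0],"fingers":0.45},{"delta_pos":[0,0,10],"angular":[0,0,0],"fingers":0.45},{"delta_pos":[0,0,40],"angular":[0,0,0],"fingers":0.45},{"delta_pos":[0,0,60],"angular":[0,0,0],"fingers":0.45},{"delta_pos":[0,0,60],"angular":[0,0,0],"fingers":0.0}]' 20
python3 - <<'E'
from h import *
import pickle
c=ctrl.capture("wrist");t=ctrl.capture("top");pickle.dump((c,t),open("w8.pkl","wb"))
C=c["pixels"][80:400,130:510]
cv2.imwrite("pics/w8.png",cv2.resize(C,(712,600),interpolation=cv2.INTER_CUBIC))
E
```

```text
time_s: 18.12
eef_pos: [507.6, -42.1, 257.1]
ee_rot: [-0.002, -0.072, 0.997, -0.001]
force: [-0.9, 0.0, -1.3]
grip_width: 0.247
grip_force: 0.0
```

```bash
python3 -m jog '[{"delta_pos":[25,3.5,0],"angular":[0,0,0],"fingers":0},{"delta_pos":[47.5,6.9,-15],"angular":[0,0,0],"fingers":0},{"delta_pos":[47.5,6.9,-35],"angular":[0,0,0],"fingers":0},{"delta_pos":[47.5,6.9,-50],"angular":[0,0,0],"fingers":0},{"delta_pos":[47.5,6.9,-56],"angular":[0,0,0],"fingers":0},{"delta_pos":[47.5,6.9,-56],"angular":[0,0,0],"fingers":0}]'
```

```text
time_s: 18.98
eef_pos: [554.6, -35.2, 199.6]
ee_rot: [-0.004, -0.072, 0.997, -0.0]
force: [0.3, -0.3, 0.4]
grip_width: 0.002
grip_force: 0.0
```

```bash
for k in 1; do python3 -m jog '[{"delta_pos":[0,0,-2],"angular":[0,0,0],"fingers":0},{"delta_pos":[0,0,-4],"angular":[0,0,0],"fingers":0},{"delta_pos":[0,0,-4],"angular":[0,0,0],"fingers":0}]'|grep -E "eef|force:"; python3 -m jog '[{"delta_pos":[0,0,-1.5],"angular":[0,0,0],"fingers":0},{"delta_pos":[0,0,-1.5],"angular":[0,0,0],"fingers":0}]'|grep -E "eef|force:"; python3 -m jog '[{"delta_pos":[0,0,-1.5],"angular":[0,0,0],"fingers":0},{"delta_pos":[0,0,-1.5],"angular":[0,0,0],"fingers":0}]'|grep -E "eef|force:";done
```

```text
eef_pos: [554.7, -35.2, 195.6]
force: [-0.0, -0.0, 0.5]
grip_force: 0.0
eef_pos: [554.7, -35.1, 194.0]
force: [-0.5, 0.3, -0.9]
grip_force: 0.0
eef_pos: [554.7, -35.1, 192.5]
force: [-0.7, 0.1, -0.9]
grip_force: 0.0
```

```bash
for k in 1; do python3 -m jog '[{"delta_pos":[0,0,-1],"angular":[0,0,0],"fingers":0},{"delta_pos":[0,0,-1],"angular":[0,0,0],"fingers":0}]'|grep -E "eef|force:"; python3 -m jog '[{"delta_pos":[0,0,-1],"angular":[0,0,0],"fingers":0},{"delta_pos":[0,0,-1],"angular":[0,0,0],"fingers":0}]'|grep -E "eef|force:"; python3 -m jog '[{"delta_pos":[0,0,-1],"angular":[0,0,0],"fingers":0},{"delta_pos":[0,0,-1],"angular":[0,0,0],"fingers":0}]'|grep -E "eef|force:";done
```

```text
eef_pos: [554.8, -35.2, 192.2]
force: [-1.7, 1.0, 5.2]
grip_force: 2.5
eef_pos: [554.8, -35.2, 192.1]
force: [-5.0, 1.1, 12.6]
grip_force: 6.0
eef_pos: [554.9, -35.2, 192.0]
force: [-8.7, 1.5, 18.6]
grip_force: 9.4
```

The panel top is at 175 and rigid under 18 N, so the cover is home. I'll lift clear and take a last look.

```bash
python3 -m jog '[{"delta_pos":[0,0,4],"angular":[0,0,0],"fingers":0},{"delta_pos":[0,0,40],"angular":[0,0,0],"fingers":0},{"delta_pos":[-20,0,80],"angular":[0,0,0],"fingers":0},{"delta_pos":[-20,0,100],"angular":[0,0,0],"fingers":0},{"delta_pos":[-20,0,100],"angular":[0,0,0],"fingers":0}]'|grep -E "eef|force:"
python3 - <<'E'
from h import *
import pickle
c=ctrl.capture("wrist");pickle.dump(c,open("w9.pkl","wb"))
a=pickle.load(open("w8.pkl","rb"))[0]["pixels"]
cv2.imwrite("pics/w9.png",np.hstack([cv2.resize(c["pixels"][90:430,150:490],(400,400)),cv2.resize(a[110:400,175:465],(400,400))]))
E
```

```text
eef_pos: [535.0, -35.2, 290.5]
force: [-0.8, 0.0, -0.2]
grip_force: 0.0
```

View pics/w9.png

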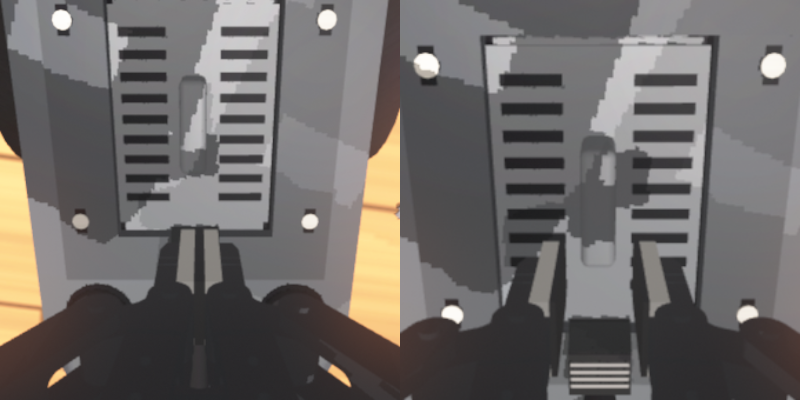

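The last view shows the cover square and flush in the well, with its edges at about x=112-278 in the left crop. The catch, at (600,350) on the right, sits over its front end and the gripper is clear.

```bash
python3 -c "
from rig import ctrl;print(ctrl.finish_job())"
```

```text
the job is handed in; nothing more can be done
None
```

I refitted the cover and handed the job in: its lip is under the ledge, it lies flush, and it didn't give under an 18.6 N press at the catch end, so I take the catch as snapped (I couldn't read its value). The hand-in returned no verdict; the highest push I read was 18.6 N, the gripper is clear, and I touched nothing else on the bench.

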